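# Load the pacifier steriliser and test its safety cut-out

## Task

Slide the tray with the two pacifiers fully home into the steriliser without ramming it, leaving the pacifiers in the tray. Then test the steriliser's safety cut-out: press the red button gently until the blue lever drops right down, and lift the lever back up until it latches and stays up by itself. Leave the snack box, the ramekin and the tongs where they are.

Things in the scene. Friction and masses are not known exactly. Their poses are not given: they have to be found in the camera images.
- steriliser: Fixed white pacifier steriliser, chamber 132 (x) x 134 (y) x 85 mm high with a grey console on top (x -20 to 60, y -52 to 60, top at z 125 mm). Origin on the dresser top under the chamber's centre. The tray goes in along +y; fully home, its frame coincides with this one. The -x side, over which the lever drops, is more or less turned to the robot.
- mouth (a point): Centre of the steriliser's mouth at dresser height: (0, -66, 0) mm in the steriliser's frame, axes as its. The passage runs along +y, 116 mm wide and 75 mm high, without a floor (the tray slides on the dresser top), to a back wall 126 mm behind the mouth. Low flared guides, 24 mm high, reach 20 mm out of the mouth.
- tray: Loose pale tray, 0.3 kg or so: open basin 110 (x) x 120 (y) x 22 mm high, walls 4 mm, origin under the basin's centre. A flat strip leads from its -y wall to an upright green fin handle, 12 mm thick (x), from y = -140 to -98 mm, 2 to 55 mm above the dresser top. Starts standing on the dresser, its +y end more or less towards the steriliser.
- tray_handle (a point): Point to pinch on the tray's fin handle: at (0, -119, 38) mm in the tray's frame, 17 mm under the fin's top; pinch along the tray's x. Axes as the tray's.
- pacifier_cream: Cream pacifier lying shield down in the tray, teat up, 46 mm across, 41 mm high; origin under its centre.
- pacifier_sage: Sage green pacifier, the same shape, also in the tray; origin under its centre.
- button_top (a point): Centre of the top face of the red test button on the console, 36 mm across, at (30, -25, 146) mm in the steriliser's frame when out; it is pressed straight down and springs back. Axes as the steriliser's.
- button (a joint): Travel of the red button in m: 0 = out, growing as it goes down. The spring takes 2 N at the start and 0.25 N more per mm. The cut-out trips somewhere between 3 and 13 mm down and a firm stop follows about 2.5 mm deeper; both differ from unit to unit, so feel for them. The button also dips by itself while the lever is lifted past its catch.
- lever_hinge (a point): Point on the lever's hinge axis, which runs along the steriliser's y: at (-15, 30, 125) mm in the steriliser's frame. Axes as the steriliser's.
- lever_tip (a point): Point in the blue lever bar, 72 mm from the hinge; the bar is 16 mm wide (along y), 9 mm thick and ends 88 mm from the hinge. Latched up, it leans 25 degrees from vertical towards the steriliser's -x; dropped, it points level to -x, about 40 mm above the chamber's roof and overhanging its side.
- lever (a joint): Angle of the blue lever in rad: 0 = latched up, 1.2 = dropped (stop). A spring and its weight pull it down. To latch, it must be lifted past the catch to about -0.1 (the stop is at -0.16), where the button pops out again; it then settles near 0. Released before that it drops again.
- snack_box: Yellow lidded snack box, 96 x 136 x 59 mm, standing beyond the tray; leave alone. Origin under its centre.
- ramekin: White ramekin of plastic clips, 80 mm across, 45 mm high, in the woven tray to the left; leave alone. Origin under its centre.
- tongs: Steel pacifier tongs 150 mm long, lying in the woven tray to the left; leave alone. Origin under the middle.
Things that resemble listed ones, but are neither listed nor needed, are in the scene too. Of the things like the tray, leave any that is black; of the rest the larger one is meant.

How it is judged:
On the way, in this order (a step that is already met when the one before it is completed fails the run):
1. the tray is fully home in the steriliser with both pacifiers in it (y of tray in the frame of steriliser between -0.005 and 0.004 m and x of tray in the frame of steriliser between -0.006 and 0.006 m and angle between the y axis of tray and the y axis of steriliser, either way round below 0.08 rad and height (world z) of tray below 0.004 m and x of pacifier_cream in the frame of tray between -0.053 and 0.053 m and y of pacifier_cream in the frame of tray between -0.058 and 0.058 m and z of each of pacifier_cream, pacifier_sage in the frame of tray below 0.035 m and x of pacifier_sage in the frame of tray between -0.053 and 0.053 m and y of pacifier_sage in the frame of tray between -0.058 and 0.058 m), for 0.2 s.
2. the red button is pressed (value of joint button above 0.0025 m).
3. the lever has dropped (value of joint lever above 1 rad), for 0.1 s.
4. the lever is lifted back up (value of joint lever below 0.1 rad), for 0.2 s.
At the end, for the whole second after the job is handed in: The tray is fully home (within 5 mm of the back stop, 6 mm sideways, 0.08 rad), flat on the dresser and at rest with both pacifiers in its basin; the lever stays latched up by itself (under 0.1 rad) and the button is out again (under 3 mm) (all of step 1 and value of joint lever below 0.1 rad and value of joint button below 0.003 m and linear speed of tray below 0.01 m/s); the robot touches nothing.
It fails at once if the button is pushed harder than 20 N (contact force between the fingers and button above 20 N).
It fails at once if the tray is rammed into the steriliser with more than 40 N (contact force between tray and steriliser above 40 N).
It fails at once if the snack box, the ramekin or the tongs are shifted by more than 25 mm (distance of any of snack_box, ramekin, tongs from where it was at the start of the episode above 0.025 m).
It also fails if it takes over 72 s, if anything falls off the work surface, if the arm or the gripper's body presses on something with over 40 N, if the wrist force passes 120 N, or if a joint passes its speed limit or range.

## Robot

A 6-joint arm with a two-finger parallel gripper is mounted at the origin on the work surface. World frame = base frame: x ahead of the robot, y to its left, z up, the work surface at z = 0. Lengths are in m, angles in rad, forces in N, time in s.
With the tool pointing down it reaches from about 0.35 to 0.95 m from the base axis. Payload 17.4 kg.
Tool frame: the origin (TCP) lies at the very end of the fingers, on their centre line; the grasp point (between the pads) lies pinch_z behind it (pinch_z is the distance from the TCP to the grasp point, in m); z points along the fingers, y is the line along which they close (so a half turn about z gives the same grasp; the last joint's range is limited). The gripper opens to 93 mm and grips with 3 to 60 N. Pads are 15 mm wide; open, the fingers measure 128 mm over their backs; the gripper's body (75 mm by 188 mm) begins 65 mm behind the grasp point.
Start: joints at [1.168, 0.116, 1.442, -0, 1.584, -0.038], TCP at [0.241, 0.631, 0.181] pointing down, gripper open.
Joint ranges: [-2.83, 2.83], [-0.83, 2.19], [0.07, 2.5], [-1.14, 4.28], [0.01, 3], [-2.97, 2.97]. Speed limits (rad/s): [1.89, 1.89, 2.22, 3.14, 3.14, 3.14].

## Interface

Orientations are given as a 3x3 rotation matrix whose columns are the frame's x, y, z axes.
In Python, from rig import * gives the robot as it stands.
- The arm moves only by the tool arm_command, never from a script. Its argument "series" is one flat list of numbers, 6 for each row, row after row: the shift along the tool's x, y, z each as a share of 2 cm, from -1 to 1, then the turn, a rotation vector about the tool's x, y, z each as a share of 4 degrees, from -1 to 1. In form: [x, y, z, rx, ry, rz, x, y, z, rx, ry, rz, ...]. A call has 1 to 8 rows; each row shifts and turns the commanded pose from where the row before left it, along the tool's axes as they then stand; what a row does not reach is not made up. A row lasts 1/8 s, in which the tool goes at most 62.5 mm and 10.7 degrees, less where a joint would pass 70% of its speed; a pose out of reach is approached as far as the arm can. A call with a number of a shift or a turn outside -1 to 1 is refused whole. A call with a gripper value outside its range is refused whole. "fingers" is the opening, from 0 (shut) to 1 (fully open), set as the call begins (left out, the last holds). The fingers move at their own pace and stop on an object; "grip_force" is the grip in N (left out, the last holds). Time passes only in rows, so rows that do not move let the fingers close. It gives the time, the measured TCP pose, the force, the opening and the grip force at its end, in the units of the state.
- get_obs(): the state, without advancing time (a new reading comes with each control period).
- capture(name): name is "scene" or "side" or "wrist"; returns a dict with "frame" (480x640x3 uint8, red, green, blue), "z_map" (480x640 float32, m along the optical axis (not along the pixel's ray), 0 where there is no reading), "camera_matrix" (3x3 intrinsics, pixels), "k1" (the pictures are not rectified: a ray, as slopes to the right and down, at radius r is drawn at 1 + k1 r^2 times it, then the intrinsics apply), "R" (3x3) and "t" (3): a world point X has camera coordinates R X + t; the wrist camera has in their place "mount" (4x4, takes a point from camera to tool coordinates, whose origin is the TCP and whose axes are the flange's). Camera axes: x right, y down, z forward; pixel columns grow to the right and rows downward; lengths in m; the calibration is good to about 2 mm. A picture is of the moment at which its call begins: read the wrist's pose just before it.
- hand_in(): hands the job in; it is judged then, once.
The state is a dict: "t": time; "qpos": joint angles; "joint_velocities": joint speeds; "effort": joint torques, N m; "tool_pos": TCP position; "orientation": TCP orientation; "force": force on the tool from outside, world axes, zero at the start; "wrist_torque": the same for the moment, N m; "opening": finger opening in m; "finger_force": force on a finger pad.
Only numpy, scipy, OpenCV 4.12 (cv2) and the standard library are available. Lean on these libraries where they do the work, as an engineer would, in place of code of your own. Each camera call takes 0.05 s, during which the arm holds its last target. There are 200 camera calls.

## Working session

There is one attempt and no reset: what is moved stays moved. The work goes in short steps, Python scripts to look and compute and a tool call to move; the robot and the scene stay as the last step left them, time stands still between calls to the robot, and variables do not carry over. Pictures are saved under pics/ and viewed, at most 10 in all, crops included, and the job is handed in when it is done.

Besides the shell and the picture viewer there is one more tool, called after "Emit:" by a JSON object that holds its "api" and its "payload". arm_command: Moves the arm, as the interface text tells. Shift numbers are shares of 2 cm and turn numbers shares of 4 degrees, none past 1 either way. Its arguments: {"type":"object","properties":{"series":{"type":"array","items":{"type":"number","minimum":-1,"maximum":1}},"fingers":{"type":"number"},"grip_force":{"type":"number"}},"required":["series"]}

```bash
ls; mkdir -p pics; cat > h.py <<'E'
from rig import *
import numpy as np, cv2
def cam(name):
    o=get_obs(); c=capture(name)
    if name=="wrist":
        M=np.array(c["mount"]); T=np.eye(4); T[:3,:3]=np.array(o["orientation"]); T[:3,3]=o["tool_pos"]
        W=T@M
    else:
        R=np.array(c["R"]); W=np.eye(4); W[:3,:3]=R.T; W[:3,3]=-R.T@np.array(c["t"])
    c["W"]=W
    K=np.array(c["camera_matrix"]); h,w=c["z_map"].shape
    u,v=np.meshgrid(np.arange(w),np.arange(h))
    d=np.stack([(u-K[0,2])/K[0,0],(v-K[1,2])/K[1,1]],-1); s=d.copy()
    for _ in range(20): s=d/(1+c["k1"]*(s**2).sum(-1,keepdims=True))
    ray=np.concatenate([s,np.ones((h,w,1))],-1)
    c["dir"]=ray@W[:3,:3].T
    c["P"]=c["dir"]*c["z_map"][...,None]+W[:3,3]
    c["P"][c["z_map"]==0]=np.nan
    return c
def onplane(c,u,v,z):
    d=c["dir"][int(round(v)),int(round(u))]; o=c["W"][:3,3]
    return o+d*(z-o[2])/d[2]
def save(c,fn): cv2.imwrite("pics/"+fn,c["frame"][...,::-1])
E
python3 - <<'E'
from h import *
import pickle
for n in ("scene","side","wrist"):
    c=cam(n); save(c,n+"0.png"); pickle.dump(c,open(n+"0.pkl","wb")); print(n,c["W"][:3,3],c["k1"])
a=[cv2.imread(f"pics/{n}0.png") for n in("scene","side")]
o=get_obs(); print({k:np.round(v,3).tolist() for k,v in o.items()})
E
```

```text
pics
scene [ 1.40377454 -0.09926619  1.21032871] -0.08054897603684717
side [ 0.23583331 -0.81246353  1.27464933] -0.004269893467412533
wrist [0.17484307 0.65612293 0.38435827] -0.002197375757208441
{'t': 0.15, 'qpos': [1.168, 0.116, 1.442, -0.0, 1.584, -0.038], 'joint_velocities': [0.0, -0.0, -0.002, 0.001, -0.0, -0.002], 'effort': [0.001, -72.177, -62.295, 0.078, 0.023, -0.0], 'tool_pos': [0.241, 0.63, 0.18], 'orientation': [[-0.934, 0.357, -0.0], [0.357, 0.934, -0.001], [0.0, -0.001, -1.0]], 'force': [-0.404, 0.367, -0.985], 'wrist_torque': [-0.011, -0.004, -0.014], 'finger_force': 0.0, 'opening': 0.093}
```

View pics/scene0.png

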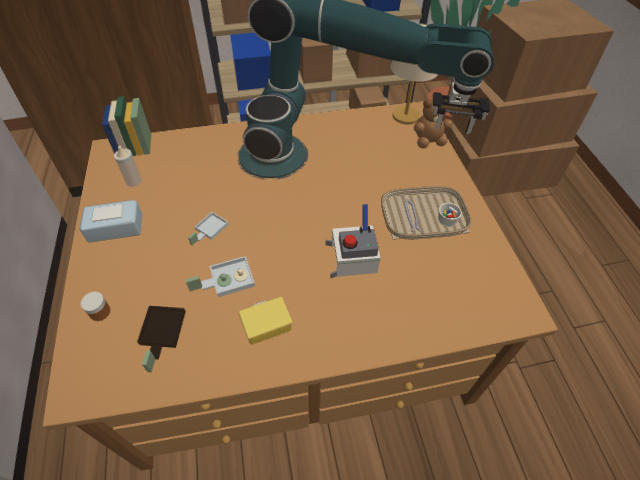

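View pics/side0.png

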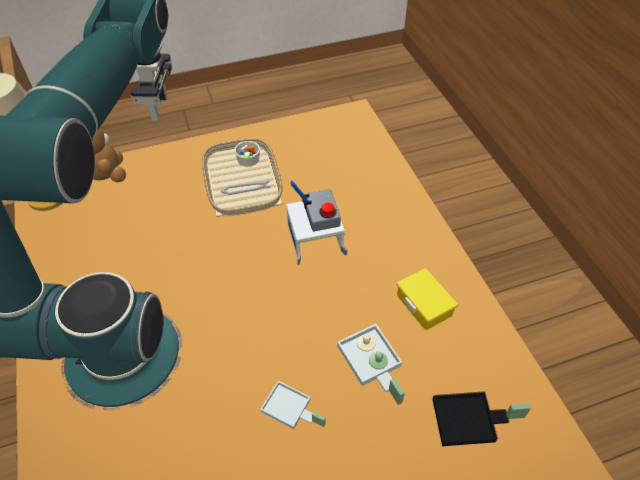

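The scene view shows the steriliser at about (355,250), the tray with both pacifiers at (232,277) and its fin at (193,284). The side view shows the same at (316,220), (369,355) and (397,390). The black tray and the small white one are decoys.

```bash
python3 - <<'E'
from h import *
import pickle
boxes={"scene":dict(ster=(320,195,395,285),tray=(180,250,262,300)),"side":dict(ster=(280,175,355,265),tray=(330,320,412,410))}
acc={}
for n in boxes:
    c=pickle.load(open(n+"0.pkl","rb")); hsv=cv2.cvtColor(c["frame"],cv2.COLOR_RGB2HSV); P=c["P"]
    for k,(a,b,e,f) in boxes[n].items():
        p=P[b:f,a:e].reshape(-1,3); h=hsv[b:f,a:e].reshape(-1,3).astype(int)
        acc.setdefault(k,[]).append((n,p,h))
for n,p,h in acc["ster"]:
    H,S,V=h.T; z=p[:,2]
    red=((H<8)|(H>172))&(S>150)&(V>90)&(z>.1); blue=(H>100)&(H<130)&(S>130)&(z>.1)
    white=(S<60)&(abs(z-.085)<.006)
    print(n,"red",red.sum(),p[red&(z>np.nanmedian(z[red])-.004)].mean(0),np.nanmax(z[red]),"blue",blue.sum(),p[blue].min(0),p[blue].max(0))
    r=cv2.minAreaRect((p[white][:,:2]*1000).astype(np.float32)); print("roof",white.sum(),r,np.median(p[white][:,2]))
    ct=(S<90)&(abs(z-.125)<.004); print("console",ct.sum(),cv2.minAreaRect((p[ct][:,:2]*1000).astype(np.float32)))
    q=p[blue]; m=q.mean(0);u,s,vt=np.linalg.svd(q-m);print("lever mean/dir",m,vt[0])
for n,p,h in acc["tray"]:
    H,S,V=h.T; z=p[:,2]
    rim=(S<70)&(V>120)&(abs(z-.022)<.004); r=cv2.minAreaRect((p[rim][:,:2]*1000).astype(np.float32)); print(n,"rim",rim.sum(),r)
    g=(H>40)&(H<95)&(S>50)&(z>.028)&(z<.06); 
    lab=p[g]; 
    far=np.linalg.norm(lab[:,:2]-np.array(r[0])/1000,axis=1)>.085
    q=lab[far]; print("fin",len(q),q.mean(0),q[:,2].max(),cv2.minAreaRect((q[:,:2]*1000).astype(np.float32)))
    t=q[:,2]>.05; print("fintop",t.sum(),q[t].mean(0))
E
```

```text
scene red 112 [0.59796593 0.16879281 0.14431613] 0.15009758503397852 blue 81 [0.51677066 0.22263577 0.12713053] [0.55830484 0.23671902 0.20602622]
roof 405 ((568.4888916015625, 198.045166015625), (134.9585418701172, 136.72238159179688), 84.8274154663086) 0.08372375952802558
console 469 ((590.1452026367188, 198.06088256835938), (111.56583404541016, 81.33723449707031), 85.57872009277344)
lever mean/dir [0.53888322 0.2306182  0.16594412] [ 0.43395845 -0.02213915 -0.90066083]
side red 146 [0.59436755 0.16725554 0.14786973] 0.15423753288888054 blue 76 [0.5147166  0.21834597 0.11426683] [0.55792873 0.24556916 0.21083556]
roof 832 ((568.267333984375, 198.6680145263672), (145.50144958496094, 134.79705810546875), 84.58897399902344) 0.08671551263420563
console 484 ((586.7894287109375, 199.73251342773438), (115.19834899902344, 85.27452850341797), 87.43971252441406)
lever mean/dir [0.53549372 0.22574148 0.17041636] [ 0.43974822 -0.01511473 -0.8979939 ]
scene rim 182 ((569.6569213867188, -205.09893798828125), (114.43119049072266, 117.69137573242188), 9.092877388000488)
fin 40 [ 0.59358622 -0.32125447  0.04059308] 0.05305881144352442 ((593.6434936523438, -320.654296875), (6.157487392425537, 36.3336067199707), 9.83967113494873)
fintop 5 [ 0.59383477 -0.3178477   0.05187498]
side rim 605 ((572.130859375, -221.926025390625), (112.37135314941406, 159.69906616210938), 8.43273639678955)
fin 136 [ 0.5853372  -0.32685137  0.04852909] 0.05974865874954838 ((586.1804809570312, -325.2695007324219), (11.543608665466309, 37.58917236328125), 9.58573055267334)
fintop 81 [ 0.58647908 -0.32549662  0.05506175]
```

Emit:
{"api": "arm_command", "payload": {"series": [0,0,-0.35,0,0,0.94,0,0,-0.35,0,0,0.94,0,0,-0.35,0,0,0.94,0,0,-0.35,0,0,0.94,0,0,-0.35,0,0,0.94,0,0,-0.35,0,0,0.94,0,0,-0.35,0,0,0.94,0,0,-0.35,0,0,0.94], "fingers": 1}}

```text
t: 1.15
tool_pos: [0.2408, 0.6305, 0.2367]
orientation: [[-0.628, 0.778, -0.0], [0.778, 0.628, -0.0], [-0.0, -0.0, -1.0]]
force: [-0.2, 0.3, -0.1]
opening: 0.093
finger_force: 0.0
```

Emit:
{"api": "arm_command", "payload": {"series": [0,0,-0.35,0,0,0.94,0,0,-0.35,0,0,0.94,0,0,-0.35,0,0,0.94,0,0,-0.35,0,0,0.94,0,0,-0.35,0,0,0.94,0,0,-0.35,0,0,0.94,0,0,-0.35,0,0,0.94,0,0,-0.35,0,0,0.94]}}

```text
t: 2.15
tool_pos: [0.2408, 0.6305, 0.2926]
orientation: [[-0.153, 0.988, -0.0], [0.988, 0.153, -0.001], [-0.0, -0.0, -1.0]]
force: [-1.1, -0.3, 0.1]
opening: 0.0929
finger_force: 0.0
```

Emit:
{"api": "arm_command", "payload": {"series": [-0.925,0.34,0,0,0,0,-0.925,0.34,0,0,0,0,-0.925,0.34,0,0,0,0,-0.925,0.34,0,0,0,0,-0.925,0.34,0,0,0,0,-0.925,0.34,0,0,0,0,-0.925,0.34,0,0,0,0,-0.925,0.34,0,0,0,0]}}

```text
t: 3.15
tool_pos: [0.3182, 0.4917, 0.2927]
orientation: [[-0.155, 0.988, -0.0], [0.988, 0.155, -0.0], [-0.0, -0.0, -1.0]]
force: [-0.7, -0.0, -0.1]
opening: 0.0926
finger_force: 0.0
```

Emit:
{"api": "arm_command", "payload": {"series": [-0.925,0.34,0,0,0,0,-0.925,0.34,0,0,0,0,-0.925,0.34,0,0,0,0,-0.925,0.34,0,0,0,0,-0.925,0.34,0,0,0,0,-0.925,0.34,0,0,0,0,-0.925,0.34,0,0,0,0,-0.925,0.34,0,0,0,0]}}

```text
t: 4.15
tool_pos: [0.3949, 0.3539, 0.2928]
orientation: [[-0.155, 0.988, -0.0], [0.988, 0.155, 0.0], [0.0, -0.0, -1.0]]
force: [0.5, 0.2, 0.3]
opening: 0.0931
finger_force: 0.0
```

Emit:
{"api": "arm_command", "payload": {"series": [-0.925,0.34,0,0,0,0,-0.925,0.34,0,0,0,0,-0.925,0.34,0,0,0,0,-0.925,0.34,0,0,0,0,-0.925,0.34,0,0,0,0,-0.925,0.34,0,0,0,0,-0.925,0.34,0,0,0,0,-0.925,0.34,0,0,0,0]}}

```text
t: 5.15
tool_pos: [0.4715, 0.2161, 0.2927]
orientation: [[-0.155, 0.988, -0.0], [0.988, 0.155, -0.0], [-0.0, -0.0, -1.0]]
force: [0.4, 0.5, -0.0]
opening: 0.0931
finger_force: 0.0
```

Emit:
{"api": "arm_command", "payload": {"series": [-0.925,0.34,0,0,0,0,-0.925,0.34,0,0,0,0,-0.925,0.34,0,0,0,0,-0.925,0.34,0,0,0,0,-0.925,0.34,0,0,0,0,-0.925,0.34,0,0,0,0,-0.925,0.34,0,0,0,0,-0.925,0.34,0,0,0,0]}}

```text
t: 6.15
tool_pos: [0.5484, 0.0784, 0.2927]
orientation: [[-0.155, 0.988, 0.0], [0.988, 0.155, -0.0], [-0.0, -0.0, -1.0]]
force: [0.0, 0.3, 0.3]
opening: 0.0928
finger_force: 0.0
```

```bash
python3 - <<'E'
from h import *
import pickle, rig
c=cam("wrist"); save(c,"wrist1.png"); pickle.dump(c,open("wrist1.pkl","wb"))
print(c["W"].round(3), getattr(rig,"pinch_z",None),[k for k in dir(rig) if k[0]!="_"])
o=get_obs();print(o["t"],o["tool_pos"],o["force"],o["qpos"])
P=c["P"].reshape(-1,3); S=cv2.cvtColor(c["frame"],cv2.COLOR_RGB2HSV).reshape(-1,3)[:,1]
c=pickle.load(open("scene0.pkl","rb"));hsv=cv2.cvtColor(c["frame"],cv2.COLOR_RGB2HSV)
for n in("scene","side"):
    c=pickle.load(open(n+"0.pkl","rb"));h=cv2.cvtColor(c["frame"],cv2.COLOR_RGB2HSV);m=(h[...,0]>24)&(h[...,0]<33)&(h[...,1]>170)&(h[...,2]>100)&(c["P"][...,2]>.045)&(c["P"][...,2]<.07)
    q=c["P"][m];print(n,cv2.boxPoints(cv2.minAreaRect((q[:,:2]*1000).astype(np.float32))).round())
E
```

```text
[[ 0.988  0.151  0.039  0.538]
 [ 0.155 -0.954 -0.255  0.149]
 [-0.001  0.258 -0.966  0.497]
 [ 0.     0.     0.     1.   ]] 0.0188 ['MotionError', 'capture', 'get_obs', 'hand_in', 'pinch_z']
6.2 [0.54913716 0.0769108  0.2924139 ] [ 1.02043759 -1.99064367  0.05107192] [ 9.35589606e-02 -1.53461037e-01  1.52855717e+00 -6.81210800e-04
  1.76678409e+00 -6.16901674e-02]
scene [[0. 0.]
 [0. 0.]
 [0. 0.]
 [0. 0.]]
side [[ 698.  -58.]
 [ 723. -193.]
 [ 820. -176.]
 [ 796.  -40.]]
```

View pics/wrist1.png

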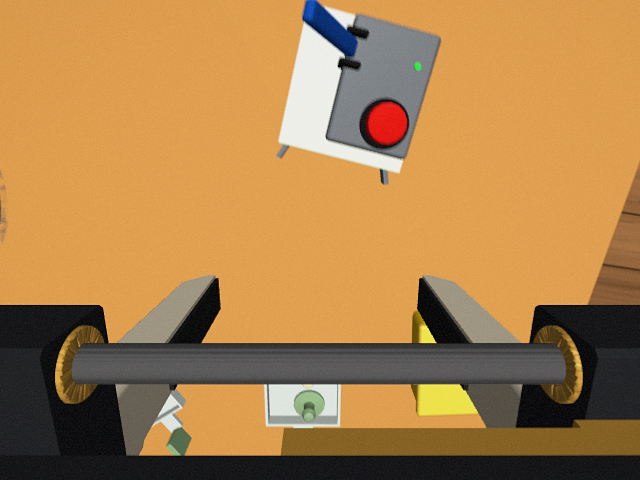

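The wrist view shows the steriliser with its mouth towards the tray: button at (384,123), console corners near (440,37), (405,157) and (327,137), lever from (313,10) to (350,48), guide tips at (281,155) and (385,180).

```bash
cat > ster.py <<'E'
from h import *
import sys,pickle
def ster(c):
    h=cv2.cvtColor(c["frame"],cv2.COLOR_RGB2HSV).astype(int);H,S,V=h[...,0],h[...,1],h[...,2];P=c["P"];z=P[...,2]
    o=c["W"][:3,3]; d=c["dir"]
    def pl(m,zz): 
        q=d[m]; return (o+q*((zz-o[2])/q[:,2])[:,None])[:,:2]*1000
    red=((H<8)|(H>172))&(S>150)&(V>150)&(z>.135)&(z<.155)
    print("red",red.sum(),cv2.minEnclosingCircle(pl(red,.146).astype(np.float32)),np.median(z[red]))
    con=(S<70)&(V>60)&(V<170)&(abs(z-.125)<.006)
    print("con",con.sum(),cv2.minAreaRect(pl(con,.125).astype(np.float32)),np.median(z[con]))
    roof=(S<60)&(V>170)&(abs(z-.085)<.006)
    print("roof",roof.sum(),cv2.minAreaRect(pl(roof,.085).astype(np.float32)),np.median(z[roof]))
    bl=(H>100)&(H<130)&(S>130)&(z>.12)&(z<.23); q=P[bl]; print("blue",bl.sum(),q.min(0),q.max(0),q.mean(0))
    return con,roof,red
E
python3 - <<'E'
from ster import *
c=pickle.load(open("wrist1.pkl","rb")); con,roof,red=ster(c)
# console right edge / front edge line fits
P=c["P"]
h=cv2.cvtColor(c["frame"],cv2.COLOR_RGB2HSV).astype(int)
cs,_=cv2.findContours((con*255).astype(np.uint8),0,2); k=max(cs,key=cv2.contourArea)[:,0]
q=np.array([onplane(c,u,v,.125)[:2]*1000 for u,v in k],np.float32)
box=cv2.boxPoints(cv2.minAreaRect(q)); print(box.round(1))
for i in range(4):
    a,b=box[i],box[(i+1)%4]; t=(b-a)/np.linalg.norm(b-a); n=np.array([-t[1],t[0]])
    s=(q-a)@t; L=np.linalg.norm(b-a); m=(abs((q-a)@n)<3)&(s>.15*L)&(s<.85*L)
    if m.sum()>5:
        vx,vy,x,y=cv2.fitLine(q[m],cv2.DIST_HUBER,0,.01,.01).ravel(); print(m.sum(),"ang",np.degrees(np.arctan2(vy,vx)),"pt",x,y)
# tray small glimpse
E
```

```text
red 1234 ((595.2115478515625, 169.3715057373047), 17.315135955810547) 0.14617930435405851
con 8468 ((585.4403076171875, 198.57321166992188), (109.19615173339844, 83.14852142333984), 85.01244354248047) 0.12524446166770464
roof 6181 ((567.9749755859375, 198.06939697265625), (133.13674926757812, 131.56394958496094), 84.97968292236328) 0.08534735554740253
blue 1328 [0.51473762 0.18968246 0.12321728] [0.60042789 0.23953771 0.20659877] [0.53456392 0.2282159  0.17504401]
[[543.3 147.5]
 [622.1 140.5]
 [631.6 249.3]
 [552.9 256.2]]
28 ang -5.4187446 pt 581.8184 144.51639
52 ang 85.22526 pt 625.69 186.95331
34 ang -5.405119 pt 590.10834 252.5129
34 ang 84.41691 pt 547.73706 190.00885
```

Emit:
{"api": "arm_command", "payload": {"series": [-0.836,-0.047,0.35,0,0,0,-0.836,-0.047,0.35,0,0,0,-0.836,-0.047,0.35,0,0,0,-0.836,-0.047,0.35,0,0,0,-0.836,-0.047,0.35,0,0,0,-0.836,-0.047,0.35,0,0,0,-0.836,-0.047,0.35,0,0,0,-0.836,-0.047,0.35,0,0,0]}}

```text
t: 7.2
tool_pos: [0.5612, -0.0548, 0.2363]
orientation: [[-0.155, 0.988, 0.0], [0.988, 0.155, -0.0], [-0.0, 0.0, -1.0]]
force: [-0.7, -0.6, 0.5]
opening: 0.0931
finger_force: 0.0
```

Emit:
{"api": "arm_command", "payload": {"series": [-0.836,-0.047,0.35,0,0,0,-0.836,-0.047,0.35,0,0,0,-0.836,-0.047,0.35,0,0,0,-0.836,-0.047,0.35,0,0,0,-0.836,-0.047,0.35,0,0,0,-0.836,-0.047,0.35,0,0,0,-0.836,-0.047,0.35,0,0,0,-0.836,-0.047,0.35,0,0,0]}}

```text
t: 8.2
tool_pos: [0.5746, -0.1882, 0.1803]
orientation: [[-0.155, 0.988, 0.0], [0.988, 0.155, -0.0], [-0.0, 0.0, -1.0]]
force: [0.2, -0.3, -0.2]
opening: 0.0933
finger_force: 0.0
```

Emit:
{"api": "arm_command", "payload": {"series": [-0.836,-0.047,0.35,0,0,0,-0.836,-0.047,0.35,0,0,0,-0.836,-0.047,0.35,0,0,0,-0.836,-0.047,0.35,0,0,0,-0.836,-0.047,0.35,0,0,0,-0.836,-0.047,0.35,0,0,0,-0.836,-0.047,0.35,0,0,0,-0.836,-0.047,0.35,0,0,0]}}

```text
t: 9.2
tool_pos: [0.5879, -0.3215, 0.1242]
orientation: [[-0.155, 0.988, -0.0], [0.988, 0.155, 0.0], [0.0, -0.0, -1.0]]
force: [-0.0, -0.1, 0.5]
opening: 0.0933
finger_force: 0.0
```

```bash
python3 - <<'E'
from h import *
import pickle
c=cam("wrist"); save(c,"wrist2.png"); pickle.dump(c,open("wrist2.pkl","wb"))
o=get_obs();print(o["t"],o["tool_pos"],o["orientation"])
h=cv2.cvtColor(c["frame"],cv2.COLOR_RGB2HSV).astype(int);H,S,V=h[...,0],h[...,1],h[...,2];P=c["P"];z=P[...,2]
rim=(S<60)&(V>120)&(abs(z-.022)<.005)&(P[...,1]>-.3);q=P[rim][:,:2]*1000
print("rim",rim.sum(),cv2.minAreaRect(q.astype(np.float32)))
g=(H>40)&(H<95)&(S>40)&(z>.05)&(z<.06);q=P[g]*1000;print("fin",g.sum(),q.mean(0),cv2.minAreaRect(q[:,:2].astype(np.float32)))
E
```

```text
9.25 [ 0.58757398 -0.32283757  0.123014  ] [[-1.54610008e-01  9.87974900e-01 -1.15905911e-03]
 [ 9.87975543e-01  1.54610215e-01  9.03683109e-05]
 [ 2.68484001e-04 -1.13115021e-03 -9.99999324e-01]]
rim 5072 ((481.86285400390625, -224.89903259277344), (288.9243469238281, 108.33183288574219), 9.115015983581543)
fin 880 [ 587.09096433 -321.55267517   55.21159356] ((587.0932006835938, -322.4007568359375), (11.241559982299805, 41.95431137084961), 9.097957611083984)
```

View pics/wrist2.png

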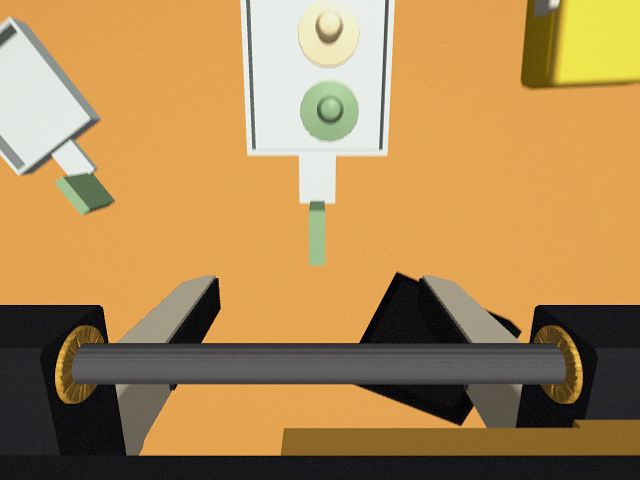

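Fin top centred between the open fingers at (317,235), 42 x 11 mm at z 55 mm, aligned with the tool. Both pacifiers lie in the tray. I descend and grip.

Emit:
{"api": "arm_command", "payload": {"series": [0,0,0.65,0,0,0,0,0,0.65,0,0,0,0,0,0.65,0,0,0,0,0,0.65,0,0,0,0,0,0.65,0,0,0,0,0,0.65,0,0,0,0,0,0.65,0,0,0,0,0,0.65,0,0,0]}}

```text
t: 10.25
tool_pos: [0.5878, -0.3203, 0.0198]
orientation: [[-0.155, 0.988, -0.0], [0.988, 0.155, 0.0], [0.0, -0.0, -1.0]]
force: [-1.0, -0.2, -0.5]
opening: 0.0931
finger_force: 0.0
```

Emit:
{"api": "arm_command", "payload": {"series": [0,0,0,0,0,0,0,0,0,0,0,0,0,0,0,0,0,0,0,0,0,0,0,0,0,0,0,0,0,0,0,0,0,0,0,0], "fingers": 0, "grip_force": 40}}

```text
t: 11.0
tool_pos: [0.5879, -0.3203, 0.0208]
orientation: [[-0.155, 0.988, 0.0], [0.988, 0.155, -0.0], [-0.0, 0.0, -1.0]]
force: [-0.4, -0.9, -0.7]
opening: 0.0375
finger_force: 0.0
```

Emit:
{"api": "arm_command", "payload": {"series": [0,0,0,0,0,0,0,0,0,0,0,0,0,0,0,0,0,0,0,0,0,0,0,0,0,0,0,0,0,0]}}

```text
t: 11.62
tool_pos: [0.5878, -0.3203, 0.0207]
orientation: [[-0.155, 0.988, -0.0], [0.988, 0.155, 0.0], [0.0, -0.0, -1.0]]
force: [0.0, 0.7, -0.4]
opening: 0.0009
finger_force: 0.0
```

Emit:
{"api": "arm_command", "payload": {"series": [0.15,0,0,0,0,0.2,0.3,0,0,0,0,0.45,0.4,0,0,0,0,0.5,0.5,0,0,0,0,0.5,0.5,0,0,0,0,0.5,0.5,0,0,0,0,0.5,0.5,0,0,0,0,0.5,0.4,0,0,0,0,0.4]}}

```text
t: 12.62
tool_pos: [0.5852, -0.255, 0.0208]
orientation: [[0.093, 0.996, 0.0], [0.996, -0.093, 0.0], [0.0, 0.0, -1.0]]
force: [0.2, -0.6, -0.2]
opening: 0.0003
finger_force: 0.0
```

```bash
python3 - <<'E'
from h import *
import pickle
c=cam("wrist"); save(c,"wrist3.png"); s=cam("side");pickle.dump(c,open("wrist3.pkl","wb"));pickle.dump(s,open("side3.pkl","wb"))
im=np.hstack([cv2.resize(c["frame"],(400,300)),cv2.resize(s["frame"][230:470,250:570],(400,300))]); cv2.imwrite("pics/m3.png",im[...,::-1])
o=get_obs();print(o["t"],o["tool_pos"],o["opening"])
E
```

```text
12.725 [ 0.58525876 -0.25480307  0.02081243] 0.0007307128832988994
```

View pics/m3.png

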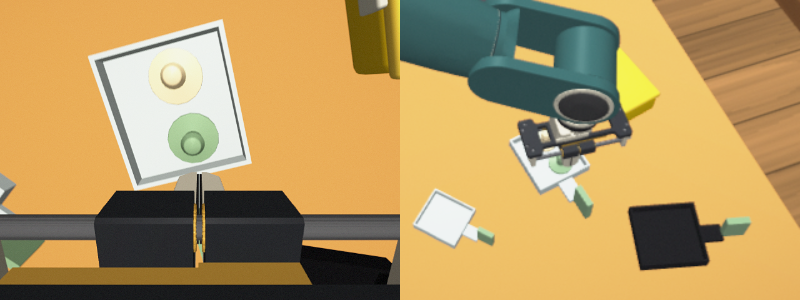

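The fingers shut in front of the fin, on the strip, and the fin was missed. I check the offset between fingers and tray.

```bash
python3 - <<'E'
from h import *
import pickle
c=pickle.load(open("wrist2.pkl","rb")); M=np.array(c["mount"]); print("mount",M.round(4),"k1",c["k1"])
Wi=np.linalg.inv(c["W"])
def tool(p): return (M@np.append(Wi[:3,:3]@p+Wi[:3,3],1))[:3]
for u,v in [(212,278),(428,280),(218,282),(210,300),(160,380)]: print((u,v),c["z_map"][v,u],tool(c["P"][v,u]).round(4))
for n,(a,b,e,f) in {"wrist3":(120,20,420,320),"side3":(330,320,420,410)}.items():
    c=pickle.load(open(n+".pkl","rb"));h=cv2.cvtColor(c["frame"],cv2.COLOR_RGB2HSV).astype(int);P=c["P"].copy();k=np.zeros(P.shape[:2],bool);k[b:f,a:e]=1
    H,S,V=h[...,0],h[...,1],h[...,2];z=P[...,2]
    m=k&(S<60)&(V>150)&(abs(z-.022)<.004);q=P[m][:,:2]*1000;print(n,m.sum(),q.mean(0),cv2.minAreaRect(q.astype(np.float32)))
    m=k&(H>40)&(H<95)&(S>50)&(z>.046)&(z<.062);q=P[m]*1000
    if m.sum()>4: print("fin",m.sum(),q.mean(0),cv2.minAreaRect(q[:,:2].astype(np.float32)))
    if n=="wrist3":
        Wi=np.linalg.inv(c["W"])
        for u,v in [(318,285),(322,285),(310,280),(330,280),(300,290)]: print((u,v),tool(c["P"][v,u]).round(4),c["P"][v,u].round(4))
E
```

```text
mount [[ 1.000e-04 -9.662e-01 -2.576e-01  7.140e-02]
 [ 1.000e+00  4.000e-04 -1.000e-03  7.000e-04]
 [ 1.100e-03 -2.576e-01  9.662e-01 -2.043e-01]
 [ 0.000e+00  0.000e+00  0.000e+00  1.000e+00]] k1 -0.002197375757208441
(212, 278) 0.17321731 [ 0.009  -0.0477 -0.0417]
(428, 280) 0.17024781 [ 0.0092  0.0494 -0.0446]
(218, 282) 0.17798793 [ 0.0055 -0.0462 -0.0377]
(210, 300) 0.16458547 [ 0.003  -0.0461 -0.0522]
(160, 380) 0.07459487 [ 0.0253 -0.0303 -0.1394]
wrist3 9318 [ 570.97463014 -192.66467576] ((569.110107421875, -204.97756958007812), (110.53435516357422, 120.47276306152344), 8.911064147949219)
(318, 285) [-0.0151  0.0003  0.0096] [ 0.584  -0.2699  0.0112]
(322, 285) [ 0.0077  0.0022 -0.0469] [ 0.588  -0.2473  0.0677]
(310, 280) [ 0.0093 -0.0031 -0.0449] [ 0.5829 -0.2453  0.0657]
(330, 280) [ 0.0096  0.0057 -0.0456] [ 0.5918 -0.2458  0.0664]
(300, 290) [ 0.0095 -0.007  -0.0568] [ 0.579  -0.2447  0.0776]
side3 330 [ 558.25067442 -228.06809147] ((569.431396484375, -213.49444580078125), (110.312255859375, 143.30520629882812), 9.760523796081543)
fin 100 [ 585.94323728 -324.00083516   53.83392863] ((587.3279418945312, -323.2279968261719), (14.036120414733887, 39.87744140625), 8.927043914794922)
```

The tray is undisturbed at (569,-205), yaw 9°, and the visible finger ends lie about 4 cm behind the nominal TCP. They therefore passed just over the fin. I measure the true finger end.

```bash
python3 - <<'E'
from h import *
import pickle
for n in("wrist0","wrist1","wrist2","wrist3"):
    c=pickle.load(open(n+".pkl","rb")); M=np.array(c["mount"]); Wi=np.linalg.inv(c["W"])
    T=c["P"]@Wi[:3,:3].T+Wi[:3,3]; T=T@M[:3,:3].T+M[:3,3]
    m=(abs(T[...,0])<.013)&(abs(T[...,1])<.075)&(T[...,2]<-.005)&(T[...,2]>-.1); m[:, :]&=~np.isnan(T[...,2])
    q=T[m]; s=np.argsort(-q[:,2])[:400]; v,u=np.where(m)
    print(n,m.sum(),"z pct",np.percentile(q[:,2],[50,90,99,99.9,100]).round(4)); 
    for i in s[[0,5,20,60,150]]: print((u[i],v[i]),q[i].round(4),c["frame"][v[i],u[i]])
E
```

```text
wrist0 8389 z pct [-0.0739 -0.0486 -0.0393 -0.0377 -0.0372]
(np.int64(424), np.int64(275)) [ 0.0083  0.0495 -0.0372] [149 127 100]
(np.int64(417), np.int64(305)) [-0.0067  0.0471 -0.0376] [114  80  44]
(np.int64(209), np.int64(275)) [ 0.0086 -0.0502 -0.0382] [147 128  99]
(np.int64(426), np.int64(276)) [ 0.0084  0.0499 -0.0389] [121 117 105]
(np.int64(420), np.int64(284)) [ 0.005   0.047  -0.0403] [1 5 6]
wrist1 8368 z pct [-0.074  -0.0484 -0.0395 -0.038  -0.0374]
(np.int64(418), np.int64(295)) [-0.0011  0.0475 -0.0374] [42 29 21]
(np.int64(217), np.int64(278)) [ 0.0075 -0.0465 -0.0379] [55 41 30]
(np.int64(429), np.int64(275)) [ 0.0092  0.0516 -0.0383] [172 151 119]
(np.int64(418), np.int64(299)) [-0.0024  0.0472 -0.0391] [0 0 3]
(np.int64(424), np.int64(278)) [ 0.0086  0.0488 -0.0405] [92 84 77]
wrist2 8378 z pct [-0.0739 -0.0485 -0.0396 -0.0379 -0.0372]
(np.int64(210), np.int64(275)) [ 0.0088 -0.0498 -0.0372] [178 160 127]
(np.int64(218), np.int64(282)) [ 0.0055 -0.0462 -0.0377] [92 65 35]
(np.int64(424), np.int64(275)) [ 0.0092  0.0494 -0.0382] [180 158 126]
(np.int64(219), np.int64(297)) [-0.0014 -0.0458 -0.0392] [67 43 26]
(np.int64(218), np.int64(300)) [-0.0023 -0.046  -0.0406] [ 7 11 16]
wrist3 2311 z pct [-0.0608 -0.0454 -0.0391 -0.0372 -0.0368]
(np.int64(314), np.int64(275)) [ 0.0088 -0.0015 -0.0368] [191 186 168]
(np.int64(324), np.int64(275)) [ 0.0091  0.0031 -0.0376] [194 189 170]
(np.int64(308), np.int64(275)) [ 0.0096 -0.0042 -0.0389] [176 169 150]
(np.int64(320), np.int64(280)) [ 0.0077  0.0013 -0.0405] [13  8 14]
(np.int64(313), np.int64(279)) [ 0.0094 -0.0019 -0.0436] [180 169 150]
```

Emit:
{"api": "arm_command", "payload": {"series": [0,0,-1,0,0,0,0,0,-1,0,0,0,-0.3,0,-1,0,0,0,-0.5,0,-0.5,0,0,0], "fingers": 1}}

```text
t: 13.22
tool_pos: [0.5842, -0.2723, 0.0931]
orientation: [[0.091, 0.996, 0.002], [0.996, -0.091, -0.001], [-0.001, 0.002, -1.0]]
force: [-0.0, -0.2, -0.1]
opening: 0.0361
finger_force: 0.0
```

Finger ends measure at tool z = -38 mm consistently in all four wrist pictures, so I use that as the true tip offset. I re-align over the fin.

Emit:
{"api": "arm_command", "payload": {"series": [-0.62,0.1,0,0,0,0,-0.62,0.1,0,0,0,0,-0.62,0.1,0,0,0,0,-0.62,0.1,0,0,0,0,0,0,0,0,0,-0.89,0,0,0,0,0,-0.89,0,0,0,0,0,-0.89,0,0,0,0,0,-0.88]}}

```text
t: 14.22
tool_pos: [0.5871, -0.322, 0.0904]
orientation: [[-0.157, 0.988, -0.0], [0.988, 0.157, 0.0], [0.0, -0.0, -1.0]]
force: [-0.0, -0.5, 0.1]
opening: 0.093
finger_force: 0.0
```

```bash
python3 - <<'E'
from h import *
c=cam("wrist"); o=get_obs();print(o["t"],o["tool_pos"],o["orientation"][0],o["opening"])
h=cv2.cvtColor(c["frame"],cv2.COLOR_RGB2HSV).astype(int);H,S,V=h[...,0],h[...,1],h[...,2];P=c["P"];z=P[...,2]
g=(H>40)&(H<95)&(S>40)&(z>.05)&(z<.06);q=P[g]*1000;r=cv2.minAreaRect(q[:,:2].astype(np.float32));print("fin",g.sum(),q.mean(0),r)
R=np.array(o["orientation"]);d=np.array([r[0][0]/1000,r[0][1]/1000,0])-o["tool_pos"];print("fin in tool",R.T@d)
E
```

```text
14.275 [ 0.58712707 -0.32203882  0.09046393] [-1.60364351e-01  9.87057842e-01 -3.03955274e-04] 0.09303721986941466
fin 1081 [ 587.21228932 -321.49191001   55.1778512 ] ((587.1708984375, -322.43902587890625), (11.083747863769531, 42.257381439208984), 9.279752731323242)
fin in tool [-4.20542685e-04  3.93960633e-06  9.04638448e-02]
```

Emit:
{"api": "arm_command", "payload": {"series": [0,0,0.72,0,0,0,0,0,0.72,0,0,0,0,0,0.72,0,0,0,0,0,0.72,0,0,0,0,0,0.72,0,0,0,0,0,0.72,0,0,0], "fingers": 0.45}}

```text
t: 15.02
tool_pos: [0.5871, -0.3216, 0.0033]
orientation: [[-0.155, 0.988, -0.0], [0.988, 0.155, 0.0], [0.0, -0.0, -1.0]]
force: [-0.1, -1.1, 0.6]
opening: 0.0425
finger_force: 0.0
```

Emit:
{"api": "arm_command", "payload": {"series": [0,0,0.2,0,0,0,0,0,0.1,0,0,0]}}

```text
t: 15.28
tool_pos: [0.5872, -0.3216, -0.0017]
orientation: [[-0.155, 0.988, 0.0], [0.988, 0.155, -0.0], [-0.0, 0.0, -1.0]]
force: [0.6, 1.1, 0.0]
opening: 0.042
finger_force: 0.0
```

Emit:
{"api": "arm_command", "payload": {"series": [0,0,0.28,0,0,0,0,0,0.28,0,0,0]}}

```text
t: 15.52
tool_pos: [0.5873, -0.3217, -0.0129]
orientation: [[-0.155, 0.988, 0.0], [0.988, 0.155, -0.0], [-0.0, 0.0, -1.0]]
force: [0.0, 0.2, -0.6]
opening: 0.0417
finger_force: 0.0
```

Emit:
{"api": "arm_command", "payload": {"series": [0,0,0,0,0,0,0,0,0,0,0,0,0,0,0,0,0,0,0,0,0,0,0,0,0,0,0,0,0,0], "fingers": 0, "grip_force": 40}}

```text
t: 16.15
tool_pos: [0.5872, -0.3217, -0.0126]
orientation: [[-0.155, 0.988, 0.0], [0.988, 0.155, -0.0], [-0.0, 0.0, -1.0]]
force: [-0.5, 0.5, 2.0]
opening: 0.0123
finger_force: 40.0
```

Gripped at 12.3 mm with 40 N. I turn the tray and move it to the front of the mouth.

Emit:
{"api": "arm_command", "payload": {"series": [0.15,0,0,0,0,0.2,0.3,0,0,0,0,0.45,0.4,0,0,0,0,0.5,0.5,0,0,0,0,0.5,0.5,0,0,0,0,0.5,0.5,0,0,0,0,0.5,0.5,0,0,0,0,0.5,0.4,0,0,0,0,0.4]}}

```text
t: 17.15
tool_pos: [0.5845, -0.2566, -0.0126]
orientation: [[0.093, 0.996, 0.0], [0.996, -0.093, -0.001], [-0.001, 0.0, -1.0]]
force: [-1.7, -3.0, 1.3]
opening: 0.0114
finger_force: 40.0
```

Emit:
{"api": "arm_command", "payload": {"series": [0.49,-0.18,0,0,0,0,0.49,-0.18,0,0,0,0,0.49,-0.18,0,0,0,0,0.49,-0.18,0,0,0,0,0.49,-0.18,0,0,0,0,0.49,-0.18,0,0,0,0,0.49,-0.18,0,0,0,0,0.49,-0.18,0,0,0,0]}}

```text
t: 18.15
tool_pos: [0.563, -0.1756, -0.0127]
orientation: [[0.092, 0.996, 0.0], [0.996, -0.092, -0.0], [-0.0, 0.0, -1.0]]
force: [1.0, -4.7, 4.6]
opening: 0.0119
finger_force: 40.0
```

Emit:
{"api": "arm_command", "payload": {"series": [0.49,-0.18,0,0,0,0,0.49,-0.18,0,0,0,0,0.49,-0.18,0,0,0,0,0.49,-0.18,0,0,0,0,0.49,-0.18,0,0,0,0,0.49,-0.18,0,0,0,0,0.49,-0.18,0,0,0,0,0.49,-0.18,0,0,0,0]}}

```text
t: 19.15
tool_pos: [0.5414, -0.0949, -0.0127]
orientation: [[0.092, 0.996, 0.0], [0.996, -0.092, -0.0], [-0.0, 0.0, -1.0]]
force: [1.3, -5.5, 5.5]
opening: 0.0117
finger_force: 40.0
```

```bash
python3 - <<'E'
from ster import *
c=cam("wrist"); save(c,"wrist4.png"); s=cam("side");pickle.dump((c,s),open("4.pkl","wb"))
im=np.hstack([cv2.resize(c["frame"],(400,300)),cv2.resize(s["frame"][170:410,230:550],(400,300))]); cv2.imwrite("pics/m4.png",im[...,::-1])
o=get_obs();print(o["t"],o["tool_pos"],o["orientation"][0])
O=np.array([567.7,197.3]);a=np.radians(-5.1);R=np.array([[np.cos(a),-np.sin(a)],[np.sin(a),np.cos(a)]])
h=cv2.cvtColor(c["frame"],cv2.COLOR_RGB2HSV).astype(int);H,S,V=h[...,0],h[...,1],h[...,2];P=c["P"];z=P[...,2]
L=(P[...,:2]*1000-O)@R
rim=(S<60)&(V>130)&(abs(z-.022)<.005)&(abs(L[...,0])<90)&(L[...,1]<-75)
r=cv2.minAreaRect((P[rim][:,:2]*1000).astype(np.float32));print("rim",rim.sum(),r,(np.array(r[0])-O)@R)
lo=(S<80)&(z>.012)&(z<.03)&(abs(L[...,0])<90)&(L[...,1]>-95)&(L[...,1]<-64)
for sd in(-1,1):
    m=lo&(L[...,0]*sd>30); q=L[m]; print("guide",sd,m.sum(), q.min(0) if len(q) else 0,q.max(0) if len(q) else 0)
E
```

```text
19.25 [ 0.54116401 -0.09403846 -0.01288866] [ 9.10924308e-02  9.95842399e-01 -2.91943075e-04]
rim 7820 ((548.267333984375, -28.493213653564453), (115.99571990966797, 110.79228973388672), 84.5426025390625) [   0.7159956  -226.62676627]
guide -1 0 0 0
guide 1 0 0 0
```

View pics/m4.png

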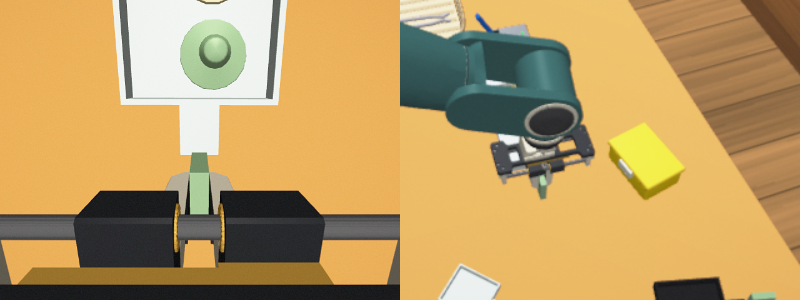

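The tray is held straight: its strip is at (200,130) in the left half, with sage in view. It is 0.7 mm off the steriliser axis and within 0.4° of it, so I insert it.

Emit:
{"api": "arm_command", "payload": {"series": [0.4,-0.02,0,0,0,0,0.4,-0.02,0,0,0,0,0.4,0,0,0,0,0,0.4,0,0,0,0,0,0.4,0,0,0,0,0,0.4,0,0,0,0,0]}}

```text
t: 20.0
tool_pos: [0.5451, -0.0477, -0.0127]
orientation: [[0.092, 0.996, -0.0], [0.996, -0.092, -0.001], [-0.001, -0.0, -1.0]]
force: [0.2, -6.4, 6.0]
opening: 0.0119
finger_force: 40.0
```

Emit:
{"api": "arm_command", "payload": {"series": [0.3,0,0,0,0,0,0.3,0,0,0,0,0,0.3,0,0,0,0,0,0.3,0,0,0,0,0]}}

```text
t: 20.5
tool_pos: [0.5473, -0.0239, -0.0127]
orientation: [[0.092, 0.996, -0.0], [0.996, -0.092, -0.001], [-0.001, -0.0, -1.0]]
force: [-0.7, -7.8, 7.8]
opening: 0.0116
finger_force: 40.0
```

Emit:
{"api": "arm_command", "payload": {"series": [0.3,0,0,0,0,0,0.3,0,0,0,0,0,0.3,0,0,0,0,0,0.3,0,0,0,0,0,0.3,0,0,0,0,0,0.3,0,0,0,0,0,0.3,0,0,0,0,0,0.3,0,0,0,0,0]}}

```text
t: 21.5
tool_pos: [0.5517, 0.0238, -0.0127]
orientation: [[0.092, 0.996, -0.0], [0.996, -0.092, -0.001], [-0.001, -0.0, -1.0]]
force: [-0.6, -7.2, 7.8]
opening: 0.0119
finger_force: 40.0
```

Emit:
{"api": "arm_command", "payload": {"series": [0.3,0,0,0,0,0,0.3,0,0,0,0,0,0.3,0,0,0,0,0,0.3,0,0,0,0,0,0.3,0,0,0,0,0,0.3,0,0,0,0,0,0.2,0,0,0,0,0,0.15,0,0,0,0,0]}}

```text
t: 22.5
tool_pos: [0.5556, 0.0666, -0.0127]
orientation: [[0.092, 0.996, -0.0], [0.996, -0.092, -0.001], [-0.001, -0.0, -1.0]]
force: [-0.8, -6.9, 7.8]
opening: 0.0116
finger_force: 40.0
```

Emit:
{"api": "arm_command", "payload": {"series": [0.1,0,0,0,0,0,0.1,0,0,0,0,0,0.1,0,0,0,0,0,0.1,0,0,0,0,0]}}

```text
t: 23.0
tool_pos: [0.5563, 0.0745, -0.0127]
orientation: [[0.092, 0.996, -0.0], [0.996, -0.092, -0.001], [-0.001, -0.0, -1.0]]
force: [-0.9, -6.4, 6.7]
opening: 0.0119
finger_force: 40.0
```

Emit:
{"api": "arm_command", "payload": {"series": [0.05,0,0,0,0,0,0.05,0,0,0,0,0]}}

```text
t: 23.25
tool_pos: [0.5565, 0.0764, -0.0127]
orientation: [[0.092, 0.996, -0.0], [0.996, -0.092, -0.001], [-0.001, -0.0, -1.0]]
force: [-0.5, -7.5, 8.0]
opening: 0.0118
finger_force: 40.0
```

Emit:
{"api": "arm_command", "payload": {"series": [0.04,0,0,0,0,0,0.03,0,0,0,0,0]}}

```text
t: 23.5
tool_pos: [0.5567, 0.0778, -0.0127]
orientation: [[0.092, 0.996, -0.0], [0.996, -0.092, -0.001], [-0.001, -0.0, -1.0]]
force: [-0.8, -8.6, 8.0]
opening: 0.0118
finger_force: 40.0
```

Emit:
{"api": "arm_command", "payload": {"series": [0.03,0,0,0,0,0,0.03,0,0,0,0,0]}}

```text
t: 23.75
tool_pos: [0.5568, 0.079, -0.0127]
orientation: [[0.092, 0.996, -0.0], [0.996, -0.092, -0.001], [-0.001, -0.0, -1.0]]
force: [-1.0, -8.0, 7.6]
opening: 0.0118
finger_force: 40.0
```

Emit:
{"api": "arm_command", "payload": {"series": [0.03,0,0,0,0,0,0.03,0,0,0,0,0]}}

```text
t: 24.0
tool_pos: [0.5568, 0.0797, -0.0127]
orientation: [[0.092, 0.996, -0.0], [0.996, -0.092, -0.002], [-0.002, -0.0, -1.0]]
force: [-1.4, -15.4, 7.6]
opening: 0.0117
finger_force: 40.0
```

The wall is felt: the force rose from 8 to 15 N at the expected home position. I release, rise and move over the button.

Emit:
{"api": "arm_command", "payload": {"series": [0,0,0,0,0,0,0,0,0,0,0,0,0,0,0,0,0,0,0,0,0,0,0,0], "fingers": 0.45}}

```text
t: 24.5
tool_pos: [0.5568, 0.0809, -0.013]
orientation: [[0.092, 0.996, -0.0], [0.996, -0.092, 0.0], [0.0, -0.0, -1.0]]
force: [0.2, 0.4, 0.3]
opening: 0.0411
finger_force: 0.0
```

Emit:
{"api": "arm_command", "payload": {"series": [0,0,-0.4,0,0,0,0,0,-1,0,0,0,0,0,-1,0,0,0,0,0,-1,0,0,0,0,0,-1,0,0,0,0,0,-1,0,0,0,0,0,-1,0,0,0,0,0,-1,0,0,0]}}

```text
t: 25.5
tool_pos: [0.5569, 0.0807, 0.1365]
orientation: [[0.092, 0.996, 0.0], [0.996, -0.092, -0.0], [-0.0, 0.0, -1.0]]
force: [0.4, 0.5, -0.7]
opening: 0.0417
finger_force: 0.0
```

```bash
python3 - <<'E'
from ster import *
c=cam("wrist"); save(c,"wrist5.png"); o=get_obs();print(o["t"],o["tool_pos"],o["orientation"][0],o["opening"])
ster(c)
P=c["P"];z=P[...,2];h=cv2.cvtColor(c["frame"],cv2.COLOR_RGB2HSV).astype(int);H,S=h[...,0],h[...,1]
g=(H>40)&(H<95)&(S>40)&(z>.05)&(z<.06);q=P[g]*1000;r=cv2.minAreaRect(q[:,:2].astype(np.float32));print("fin",g.sum(),q.mean(0),r)
O=np.array([567.7,197.3]);a=np.radians(-5.1);R=np.array([[np.cos(a),-np.sin(a)],[np.sin(a),np.cos(a)]])
print("fin in ster",(np.array(r[0])-O)@R)
E
```

```text
25.55 [0.55789189 0.08086644 0.13935266] [0.09166191 0.99578506 0.0031942 ] 0.041871090202982235
red 4299 ((595.3619384765625, 170.05625915527344), 17.44566535949707) 0.14621011184863797
con 15164 ((583.3616943359375, 180.11135864257812), (71.97737884521484, 84.04730987548828), 84.94363403320312) 0.12521341900706343
roof 13890 ((566.2725219726562, 180.796630859375), (98.05267333984375, 132.53025817871094), 84.75151062011719) 0.08536893208438501
blue 100 [0.53616849 0.07137801 0.12223049] [0.57914276 0.21389592 0.22406211] [0.56537933 0.10316335 0.18137697]
fin 792 [557.27053547  80.1532908   55.26594893] ((557.215576171875, 78.79052734375), (42.22618103027344, 11.487306594848633), 84.52783966064453)
fin in ster [ 9.18995638e-02 -1.18972307e+02]
```

View pics/wrist5.png

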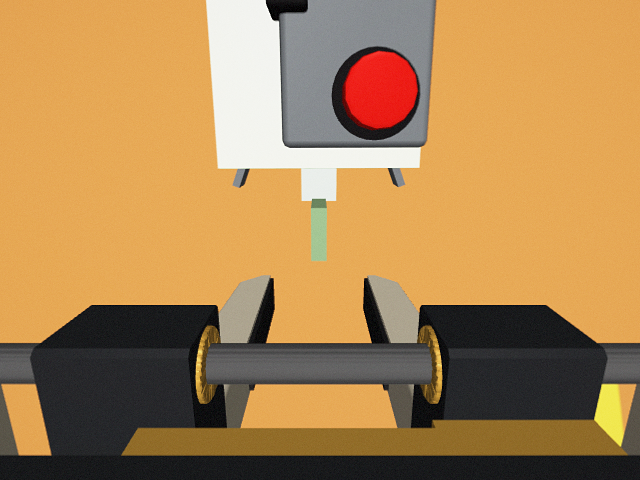

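The tray is home: the fin measures at (0.1,-119.0) mm in the steriliser's frame. The button is at (381,89) in the picture, world (595,170). I move over it with the fingers shut.

Emit:
{"api": "arm_command", "payload": {"series": [0.76,0.25,0,0,0,0,0.76,0.25,0,0,0,0,0.76,0.25,0,0,0,0,0.76,0.25,0,0,0,0,0.76,0.25,0,0,0,0,0.76,0.25,0,0,0,0], "fingers": 0}}

```text
t: 26.3
tool_pos: [0.5956, 0.1699, 0.135]
orientation: [[0.092, 0.996, -0.0], [0.996, -0.092, -0.0], [-0.0, -0.0, -1.0]]
force: [-0.5, 0.5, 0.8]
opening: 0.0006
finger_force: 0.0
```

Emit:
{"api": "arm_command", "payload": {"series": [0,0,0.4,0,0,0,0,0,0.4,0,0,0,0,0,0.3,0,0,0]}}

```text
t: 26.68
tool_pos: [0.5949, 0.1684, 0.1123]
orientation: [[0.092, 0.996, -0.001], [0.996, -0.092, -0.0], [-0.0, -0.001, -1.0]]
force: [0.1, -0.5, 0.2]
opening: 0.0005
finger_force: 0.0
```

Emit:
{"api": "arm_command", "payload": {"series": [0,0,0.1,0,0,0,0,0,0.1,0,0,0,0,0,0.1,0,0,0]}}

```text
t: 27.05
tool_pos: [0.5953, 0.1687, 0.1075]
orientation: [[0.092, 0.996, 0.001], [0.996, -0.092, -0.0], [0.0, 0.001, -1.0]]
force: [-1.3, -0.7, 2.6]
opening: 0.0006
finger_force: 1.4
```

Emit:
{"api": "arm_command", "payload": {"series": [0,0,0.05,0,0,0,0,0,0,0,0,0]}}

```text
t: 27.3
tool_pos: [0.5953, 0.1688, 0.1062]
orientation: [[0.092, 0.996, 0.0], [0.996, -0.092, -0.0], [-0.0, 0.0, -1.0]]
force: [0.9, -1.2, 0.9]
opening: 0.0005
finger_force: 0.6
```

Emit:
{"api": "arm_command", "payload": {"series": [0,0,0.1,0,0,0,0,0,0,0,0,0]}}

```text
t: 27.55
tool_pos: [0.5953, 0.1688, 0.1041]
orientation: [[0.092, 0.996, 0.0], [0.996, -0.092, -0.0], [0.0, 0.0, -1.0]]
force: [1.1, -0.4, 2.4]
opening: 0.0002
finger_force: 1.3
```

```bash
cat > lev.py <<'E'
from h import *
def lev():
    o=get_obs();print(o["t"],o["tool_pos"].round(4) if hasattr(o["tool_pos"],"round") else o["tool_pos"],np.round(o["force"],1))
    O=np.array([.5677,.1973]);a=np.radians(-5.1);R=np.array([[np.cos(a),-np.sin(a)],[np.sin(a),np.cos(a)]])
    for n in("scene","side","wrist"):
        c=cam(n);h=cv2.cvtColor(c["frame"],cv2.COLOR_RGB2HSV).astype(int);P=c["P"];L=(P[...,:2]-O)@R
        m=(h[...,0]>100)&(h[...,0]<130)&(h[...,1]>130)&(P[...,2]>.1)&(P[...,2]<.24)&(L[...,0]<.01)&(L[...,0]>-.13)&(abs(L[...,1]-.03)<.03)
        q=np.c_[L[m],P[m][:,2]]
        if len(q)>10:
            f=q[np.hypot(q[:,0]+.015,q[:,2]-.125)>.03]
            print(n,len(q),q.min(0).round(3),q.max(0).round(3),"angle",np.round(np.median(np.arctan2(-(f[:,0]+.015),f[:,2]-.125))-np.radians(25),2))
        else: print(n,len(q))
    return c
if __name__=="__main__": lev()
E
python3 lev.py
```

```text
27.55 [0.5953 0.1688 0.1041] [ 1.1 -0.4  2.4]
scene 3
side 142 [-0.102  0.017  0.117] [-0.016  0.043  0.141] angle 1.1
wrist 6001 [-0.103  0.01   0.121] [0.003 0.043 0.239] angle 1.12
```

The lever has dropped: it measures 1.1 rad and lies level at z 0.12-0.14. I back off the button and move over the lever.

Emit:
{"api": "arm_command", "payload": {"series": [0,0,-0.7,0,0,0,0,0,-1,0,0,0,0,0,-1,0,0,0]}}

```text
t: 28.08
tool_pos: [0.5954, 0.1689, 0.1603]
orientation: [[0.092, 0.996, 0.001], [0.996, -0.092, 0.0], [0.0, 0.001, -1.0]]
force: [-0.8, 0.4, 0.9]
opening: 0.0004
finger_force: 0.0
```

Emit:
{"api": "arm_command", "payload": {"series": [0.35,-0.73,0,0,0,0,0.35,-0.73,0,0,0,0,0.35,-0.73,0,0,0,0,0.35,-0.73,0,0,0,0,0.35,-0.73,0,0,0,0,0.35,-0.73,0,0,0,0,0.35,-0.73,0,0,0,0,0.35,-0.73,0,0,0,0], "fingers": 0.5}}

```text
t: 29.08
tool_pos: [0.4831, 0.2358, 0.1582]
orientation: [[0.092, 0.996, 0.0], [0.996, -0.092, 0.0], [0.0, 0.0, -1.0]]
force: [0.4, 0.8, -0.2]
opening: 0.0465
finger_force: 0.0
```

```bash
python3 - <<'E'
from h import *
o=get_obs();print(o["t"],o["tool_pos"],o["qpos"],o["force"])
E
```

```text
29.075 [0.48311865 0.23583524 0.15816268] [ 4.06673796e-01 -1.79125447e-01  1.76626289e+00  3.64118457e-07
  1.55439732e+00  4.98489698e-01] [ 0.38364979  0.834675   -0.24304734]
```

Emit:
{"api": "arm_command", "payload": {"series": [0,0,0,0,0,-0.94,0,0,0,0,0,-0.94,0,0,0,0,0,-0.94,0,0,0,0,0,-0.94,0,0,0,0,0,-0.94,0,0,0,0,0,-0.94,0,0,0,0,0,-0.94,0,0,0,0,0,-0.94]}}

```text
t: 30.08
tool_pos: [0.4836, 0.2356, 0.1582]
orientation: [[-0.422, 0.907, 0.0], [0.907, 0.422, 0.0], [-0.0, 0.0, -1.0]]
force: [-0.1, 0.3, 0.0]
opening: 0.0469
finger_force: 0.0
```

Emit:
{"api": "arm_command", "payload": {"series": [0,0,0,0,0,-0.94,0,0,0,0,0,-0.94,0,0,0,0,0,-0.94,0,0,0,0,0,-0.94,0,0,0,0,0,-0.94,0,0,0,0,0,-0.94,0,0,0,0,0,-0.94,0,0,0,0,0,-0.94]}}

```text
t: 31.08
tool_pos: [0.4836, 0.2356, 0.1581]
orientation: [[-0.819, 0.573, -0.0], [0.573, 0.819, -0.0], [0.0, -0.0, -1.0]]
force: [-0.5, 0.2, 0.1]
opening: 0.0467
finger_force: 0.0
```

Emit:
{"api": "arm_command", "payload": {"series": [0,0,0,0,0,-0.94,0,0,0,0,0,-0.94,0,0,0,0,0,-0.94,0,0,0,0,0,-0.94,0,0,0,0,0,-0.94,0,0,0,0,0,-0.94,0,0,0,0,0,-0.94,0,0,0,0,0,-0.94]}}

```text
t: 32.08
tool_pos: [0.4836, 0.2356, 0.1582]
orientation: [[-0.996, 0.085, -0.0], [0.085, 0.996, -0.0], [0.0, -0.0, -1.0]]
force: [-0.3, -0.6, 0.5]
opening: 0.0464
finger_force: 0.0
```

```bash
python3 - <<'E'
from lev import *
c=lev(); save(c,"wrist6.png"); o=get_obs(); R=np.array(o["orientation"]);print(R.round(3),o["opening"])
h=cv2.cvtColor(c["frame"],cv2.COLOR_RGB2HSV).astype(int);P=c["P"]
m=(h[...,0]>100)&(h[...,0]<130)&(h[...,1]>130)&(P[...,2]>.11)&(P[...,2]<.14)
q=P[m]; print("bar rect",cv2.minAreaRect((q[:,:2]*1000).astype(np.float32)),np.median(q[:,2]))
t=(q-o["tool_pos"])@R; print("in tool",t.min(0),t.max(0),np.median(t,0))
E
```

```text
32.075 [0.4836 0.2356 0.1582] [-0.3 -0.6  0.5]
scene 80 [-0.101  0.023  0.115] [-0.017  0.037  0.131] angle 1.14
side 145 [-0.101  0.014  0.119] [-0.016  0.04   0.14 ] angle 1.1
wrist 2811 [-0.103  0.006  0.1  ] [-0.02   0.054  0.236] angle 1.12
[[-0.996  0.088  0.   ]
 [ 0.088  0.996 -0.   ]
 [-0.    -0.    -1.   ]] 0.04662193136980111
bar rect ((509.5005798339844, 236.33013916015625), (29.875490188598633, 82.591064453125), 78.97408294677734) 0.12621509395436722
in tool [-0.06597518 -0.0158205   0.02591024] [0.01602001 0.01433382 0.04717212] [-0.0228794  -0.00056624  0.03195068]
```

View pics/wrist6.png

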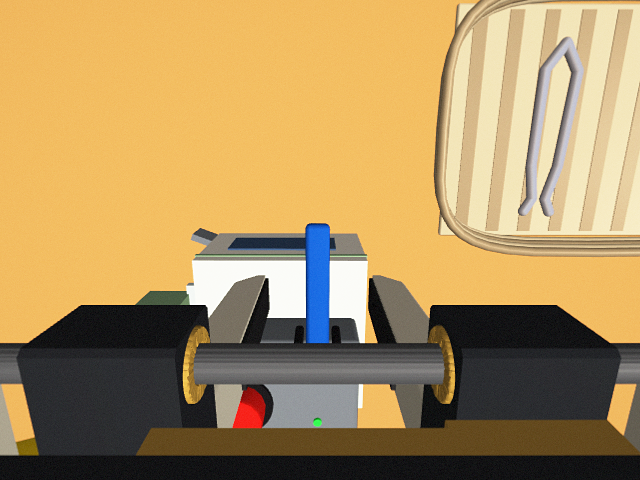

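The bar is centred between the open fingers at (317,270), with its end 16 mm beyond the TCP. I descend and pinch it.

Emit:
{"api": "arm_command", "payload": {"series": [0,0,0.78,0,0,0,0,0,0.78,0,0,0,0,0,0.78,0,0,0,0,0,0.78,0,0,0,0,0,0.78,0,0,0,0,0,0.78,0,0,0]}}

```text
t: 32.98
tool_pos: [0.484, 0.2353, 0.0634]
orientation: [[-0.996, 0.088, -0.0], [0.088, 0.996, -0.0], [0.0, -0.0, -1.0]]
force: [0.2, 0.7, 0.4]
opening: 0.0465
finger_force: 0.0
```

Emit:
{"api": "arm_command", "payload": {"series": [0,0,0,0,0,0,0,0,0,0,0,0,0,0,0,0,0,0,0,0,0,0,0,0,0,0,0,0,0,0], "fingers": 0, "grip_force": 25}}

```text
t: 33.6
tool_pos: [0.4843, 0.2349, 0.0651]
orientation: [[-0.996, 0.088, 0.001], [0.088, 0.996, -0.001], [-0.001, -0.001, -1.0]]
force: [-1.9, -6.2, 4.0]
opening: 0.0157
finger_force: 25.0
```

Pinched at 15.7 mm. I lift along the arc.

Emit:
{"api": "arm_command", "payload": {"series": [0.01,0,-0.3,0,0,0,-0.02,0,-0.3,0,0,0,-0.04,0,-0.29,0,0,0,-0.07,0,-0.29,0,0,0,-0.09,0,-0.28,0,0,0,-0.11,0,-0.275,0,0,0,-0.135,0,-0.265,0,0,0,-0.155,0,-0.255,0,0,0]}}

```text
t: 34.6
tool_pos: [0.4958, 0.2339, 0.1096]
orientation: [[-0.996, 0.088, -0.001], [0.088, 0.996, -0.001], [0.001, -0.001, -1.0]]
force: [0.4, -5.2, -5.1]
opening: 0.0155
finger_force: 25.0
```

Emit:
{"api": "arm_command", "payload": {"series": [-0.175,0,-0.24,0,0,0,-0.195,0,-0.225,0,0,0,-0.215,0,-0.205,0,0,0,-0.23,0,-0.19,0,0,0,-0.245,0,-0.17,0,0,0,-0.255,0,-0.15,0,0,0,-0.27,0,-0.125,0,0,0,-0.28,0,-0.105,0,0,0]}}

```text
t: 35.6
tool_pos: [0.5327, 0.2306, 0.1379]
orientation: [[-0.996, 0.088, -0.002], [0.088, 0.996, -0.001], [0.002, -0.001, -1.0]]
force: [-5.9, -6.1, -1.0]
opening: 0.0158
finger_force: 25.0
```

```bash
python3 lev.py
```

```text
35.6 [0.5327 0.2306 0.1379] [-5.9 -6.1 -1. ]
scene 87 [-0.049  0.024  0.126] [-0.011  0.039  0.208] angle -0.09
side 33 [-0.033  0.021  0.116] [-0.014  0.044  0.166] angle -0.1
wrist 902 [-0.054  0.016  0.115] [-0.01   0.04   0.232] angle -0.02
```

Emit:
{"api": "arm_command", "payload": {"series": [-0.07,0,-0.02,0,0,0,-0.06,0,-0.015,0,0,0,0,0,0,0,0,0]}}

```text
t: 36.12
tool_pos: [0.5352, 0.2304, 0.1387]
orientation: [[-0.996, 0.088, -0.002], [0.088, 0.996, -0.001], [0.002, -0.001, -1.0]]
force: [-5.3, -5.2, 1.0]
opening: 0.0154
finger_force: 25.0
```

```bash
python3 - <<'E'
from lev import *
lev()
for n in("scene","side","wrist"):
    c=cam(n);h=cv2.cvtColor(c["frame"],cv2.COLOR_RGB2HSV).astype(int);P=c["P"];H,S,V=h[...,0],h[...,1],h[...,2]
    m=((H<8)|(H>172))&(S>150)&(V>90)&(np.hypot(P[...,0]-.5954,P[...,1]-.1699)<.013)&(P[...,2]>.12)&(P[...,2]<.16); print(n,m.sum(),np.median(P[m][:,2]) if m.any() else 0)
E
```

```text
36.125 [0.5352 0.2304 0.1387] [-5.3 -5.2  1. ]
scene 87 [-0.05   0.024  0.124] [-0.012  0.038  0.208] angle -0.12
side 34 [-0.034  0.018  0.121] [-0.015  0.041  0.173] angle -0.11
wrist 909 [-0.052  0.015  0.114] [-0.011  0.044  0.228] angle -0.05
scene 42 0.14470950397988003
side 62 0.14814279686920606
wrist 0 0
```

Emit:
{"api": "arm_command", "payload": {"series": [0.13,0,0.035,0,0,0,0.2,0,0.06,0,0,0,0,0,0,0,0,0]}}

```text
t: 36.8
tool_pos: [0.5298, 0.2309, 0.1368]
orientation: [[-0.996, 0.088, 0.001], [0.088, 0.996, -0.001], [-0.001, -0.001, -1.0]]
force: [5.4, -6.2, -4.1]
opening: 0.0155
finger_force: 25.0
```

Emit:
{"api": "arm_command", "payload": {"series": [0,0,0,0,0,0,0,0,0,0,0,0,0,0,0,0,0,0,0,0,0,0,0,0], "fingers": 0.5}}

```text
t: 37.3
tool_pos: [0.5293, 0.2314, 0.1367]
orientation: [[-0.996, 0.087, 0.0], [0.087, 0.996, 0.0], [-0.0, 0.0, -1.0]]
force: [0.2, -0.2, 1.1]
opening: 0.0459
finger_force: 0.0
```

Emit:
{"api": "arm_command", "payload": {"series": [0,0,-0.5,0,0,0,0,0,-1,0,0,0,0,0,-1,0,0,0,0,0,-1,0,0,0,0,0,-1,0,0,0,0,0,-1,0,0,0,0,0,-0.5,0,0,0,0,0,0,0,0,0]}}

```text
t: 38.3
tool_pos: [0.5295, 0.2314, 0.2572]
orientation: [[-0.996, 0.087, 0.001], [0.087, 0.996, 0.0], [-0.001, 0.0, -1.0]]
force: [0.6, -0.3, -0.2]
opening: 0.0465
finger_force: 0.0
```

```bash
python3 - <<'E'
from lev import *
c=lev()
for n in("scene","side","wrist"):
    c=cam(n);save(c,n+"7.png");h=cv2.cvtColor(c["frame"],cv2.COLOR_RGB2HSV).astype(int);P=c["P"];H,S,V=h[...,0],h[...,1],h[...,2]
    m=((H<8)|(H>172))&(S>150)&(V>90)&(np.hypot(P[...,0]-.5954,P[...,1]-.1699)<.013)&(P[...,2]>.12)&(P[...,2]<.16); print(n,m.sum(),np.median(P[m][:,2]) if m.any() else 0)
    z=P[...,2];g=(H>40)&(H<95)&(S>40)&(z>.045)&(z<.062)&(np.hypot(P[...,0]-.557,P[...,1]-.079)<.04);q=P[g]*1000
    if g.sum()>5: print("fin",g.sum(),q.mean(0),cv2.minAreaRect(q[:,:2].astype(np.float32)))
E
python3 -c "
import cv2,numpy as np
a=cv2.imread('pics/scene7.png')[150:350,220:490];b=cv2.imread('pics/side7.png')[140:340,220:490]
cv2.imwrite('pics/m7.png',cv2.resize(np.vstack([a,b]),None,fx=1.5,fy=1.5))"
```

```text
38.3 [0.5295 0.2314 0.2572] [ 0.6 -0.3 -0.2]
scene 88 [-0.054  0.024  0.127] [-0.012  0.038  0.205] angle -0.03
side 74 [-0.056  0.019  0.122] [-0.013  0.045  0.21 ] angle -0.02
wrist 654 [-0.057  0.019  0.112] [-0.013  0.043  0.206] angle -0.03
scene 46 0.14493316343934293
fin 45 [559.03429698  79.26060769  52.13219947] ((557.4281005859375, 78.48170471191406), (16.086505889892578, 38.15629196166992), 0.22700077295303345)
side 57 0.14772221255334617
fin 64 [555.73387436  76.45104955  54.6338176 ] ((556.8645629882812, 77.61065673828125), (41.40705490112305, 11.287760734558105), 84.41999816894531)
wrist 9 0.14615714955462572
fin 513 [556.16822269  80.41809838  53.97606551] ((556.8798217773438, 79.46642303466797), (42.03801727294922, 12.3923978805542), 84.50929260253906)
```

View pics/m7.png

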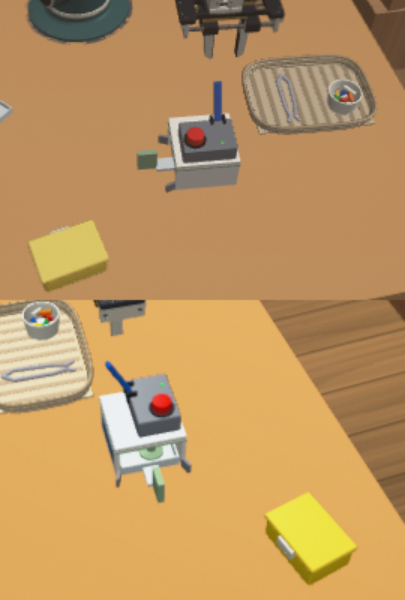

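The lever stands latched at (217,100) in the top half, the button at (196,137) is out, and the tray is home with its fin at (147,160). The sage pacifier is seen in it, and the gripper is clear. I hand the job in.

```bash
python3 -c "
from rig import *
print(hand_in())"
```

```text
the job is handed in; nothing more can be done
None
```

The job is handed in, with no verdict shown. By the cameras the tray is fully home with its fin within 1 mm of target, the lever is latched up at about -0.03 rad after its drop, the button is out and the gripper is clear. Only the sage pacifier was visible in the chamber; the cream one was last seen in the tray just before insertion.

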